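Open the spring-locked lid of the pastry case

ROBOT

A 6-joint arm with a two-finger parallel gripper is mounted at the origin on a cart in front of the work surface, level with it; the furniture and walls round the work are solid. World frame = base frame: x ahead of the robot, y to its left, z up, the work surface at z = 0. Lengths are in m, angles in rad, forces in N, time in s.
With the tool pointing down it reaches from about 0.25 to 0.775 m from the base axis. Payload 4 kg.
Tool frame: the origin (TCP) lies midway between the tips of the shut fingers; the grasp point (between the pads) lies 19 mm behind it; z points along the fingers, y is the direction in which the jaws open and shut (so a half turn about z gives the same grasp; the last joint's range is limited). The gripper opens to 94 mm and grips with 3 to 60 N. Pads are 16 mm wide; open, the fingers measure 119 mm over their backs; the gripper's body (75 mm by 177 mm) begins 78 mm behind the grasp point.
Start: joints at [1.161, 0.087, 1.371, -0, 1.684, -0.103], TCP at [0.166, 0.524, 0.206] pointing down, gripper open.
Joint ranges: [-3.1, 3.1], [-0.76, 2.03], [0.27, 2.55], [-1.08, 4.22], [0.17, 2.65], [-2.57, 2.57]. Speed limits (rad/s): [2.79, 2.79, 3.14, 3.14, 3.14, 3.14].

INTERFACE

Orientations are given as [roll, pitch, yaw] about the fixed x, y, z axes, in that order (R = Rz(yaw) Ry(pitch) Rx(roll)).
In Python, from bench import robot gives the robot as it stands.
- The arm moves only by the tool servo_tool, never from a script. Its argument "rows" is a list of rows, each a list of 2 entries, a list of its own where there are three numbers: the shift along the tool's x, y, z normalised to -1 to 1, where 1 is 0.08 m, then the turn about the tool's z normalised to -1 to 1, where 1 is pi/2 rad. A call has 1 to 12 rows; each row is the pose to reach, as a shift and turn from the pose commanded when the call began, along the tool's axes at that moment; what a row does not reach only later rows make up. A row lasts 1/12 s, in which the tool goes at most 41.7 mm and 7.16 degrees, less where a joint would pass 70% of its speed; a pose out of reach is approached as far as the arm can. A call with a number of a shift or a turn outside -1 to 1 is refused whole. A call with a gripper value outside its range is refused whole. "grip" is the closure, from -1 (fully open) to 1 (shut), set as the call begins (left out, the last holds). The fingers move at their own pace and stop on an object; the grip force is fixed at half the most. Time passes only in rows, so rows that repeat a pose let the fingers close. It gives the time, the measured TCP pose, the force and the opening at its end, in the units of the state.
- robot.get_obs(): the state, without advancing time (a new reading comes with each control period).
- robot.snapshot(name): name is "scene" or "side" or "wrist"; returns a dict with "pixels" (480x640x3 uint8, red, green, blue), "camera_matrix" (3x3 intrinsics, pixels), "world_from_camera" (4x4, takes a point from camera to world coordinates). Camera axes: x right, y down, z forward; pixel columns grow to the right and rows downward; lengths in m; the calibration is good to about 2 mm. A picture is of the moment at which its call begins. There is no depth.
- robot.close_job(): hands the job in, once; it reports no verdict.
The state is a dict: "time": time; "joint_positions": joint angles; "qvel": joint speeds; "joint_torque": joint torques, N m; "tool_pos": TCP position; "ee_rot": TCP orientation; "wrist_force": force on the tool from outside, world axes, zero at the start; "wrist_torque": the same for the moment, N m; "width": finger opening in m.
Only numpy, scipy, OpenCV 4.12 (cv2) and the standard library are available. Lean on these libraries where they do the work, as an engineer would, in place of code of your own. Each camera call takes 0.05 s, during which the arm holds its last target.

TASK

Open the pastry case for serving: press the red spring catch on its front down with a fingertip and, while it is held down, push the fin on the lid sideways so that the lid slides past the catch. Push on until the lid is fully open and the catch has sprung up behind it to keep it open. Only press and push: do not pinch the fin between the fingers, and leave the price stand, the tape roll and the jam jar where they are.

Things in the scene. Friction and masses are not known exactly. Their poses are not given: they have to be found in the camera images.
- pastry_case: Fixed pastry case, 356 mm long (y), wooden base, clear walls, lid top 132 mm above the counter. Origin on the counter; x from front to back, y to the case's left, z up. Glass box at x -85 to +121 mm. The right half of the top (y < 0) is a framed sliding glass lid, the left half fixed glass. Dark catch housing on the front: x -136 to -86, y -70 to +22, top z 112 mm; nothing else stands out there.
- lid (a joint): Slide of the lid along the case's +y (its left), in m: 0 = shut, 0.170 = fully open at its stop. About 1.2 N of friction, no spring, stays where left. The lid is 155 mm long, its left edge at case y = 0 when shut; its front lip reaches to x = -94 mm, underside at z = 123 mm.
- fin_push (a point): Centre of the push face of the lid's fin; moves with the lid, axes as the case. The fin is an upright plate, 11 mm thick with its rubber faces (fin_right_face, fin_left_face), near the lid's left end, over the red catch (case x -134 to -88, z 123.5 to 151 mm). This point is on its right-hand face, which looks to the case's -y, 40 mm wide (x), 23 mm high; pushing it to +y opens the lid.
- catch (a joint): Spring catch, travel down in m: 0 = up, 0.008 = fully down. The spring pushes up with 2.5 N at the start, 6 N fully down. More than 6 mm down, its tooth clears the lid's lip. Once the lid has slid 10 mm it lies over the tooth and keeps the catch down by itself; at about 0.168 of lid travel the tooth springs up behind the lid's right-hand edge and locks it open.
- catch_pad (a point): Point on top of the red ribbed press pad of the catch; moves with it, axes as the case. The pad is 34 mm wide (x, 17 mm either side of this point) and reaches 26 mm to -y and 46 mm to +y of it; top at z = 121 mm when up, 113 mm when down, 1 mm above the housing. It passes under the fin, whose push face is 20 mm to +y of this point when shut.
- catch_tooth (a point): Centre of the top of the catch's steel tooth, 10 x 10 mm, one piece with the pad. Up, it stands 6 mm above the underside of the lid's lip, 2.5 mm to the left of the shut lid's left edge, and stops the lid.
- price_stand: Small bent black price stand, 47 x 88 x 58 mm, loose, on the counter in front of the case. Origin at the centre of its underside.
- tape_roll: Roll of tan tape lying flat, 96 mm across, 25 mm high, loose, on the counter in front of the case. Origin at the centre of its underside.
- jam_jar: Jam jar with a yellow cap, 62 mm across, 85 mm high, loose, on the counter in front of the case. Origin at the centre of its underside.

How it is judged:
On the way, in this order (a step that is already met when the one before it is completed fails the run):
1. the catch is held down clear of the lid while the lid is still shut (value of joint catch above 0.006 m and value of joint lid below 0.005 m), for 0.05 s.
2. the lid has slid over the held-down catch (value of joint lid above 0.02 m and value of joint catch above 0.005 m), for 0.05 s.
At the end, for the whole second after the job is handed in: the lid is at rest at least 165 mm open (170 mm is the stop) and the catch is up again (less than 2.5 mm down) behind it (value of joint lid above 0.165 m and value of joint catch below 0.0025 m and velocity of joint lid between -0.01 and 0.01 m/s); the robot touches nothing.
It fails at once if the fin is pinched between the fingers (contact force between the fingers and fin_right_face above 1 N and contact force between the fingers and fin_left_face above 1 N).
It fails at once if the price stand is moved by more than 15 mm or lifted (distance of price_stand from where it was at the start of the episode above 0.015 m).
It fails at once if the tape roll is moved by more than 15 mm or lifted (distance of tape_roll from where it was at the start of the episode above 0.015 m).
It fails at once if the jam jar is moved by more than 15 mm or lifted (distance of jam_jar from where it was at the start of the episode above 0.015 m).
It also fails if it takes over 38 s, if anything falls off the work surface, if the arm or the gripper's body presses on something with over 40 N, if the wrist force passes 120 N, or if a joint passes its speed limit or range.

## Working session

There is one attempt and no reset: what is moved stays moved. The work goes in short steps, Python scripts to look and compute and a tool call to move; the robot and the scene stay as the last step left them, time stands still between calls to the robot, and variables do not carry over. Pictures are saved under pics/ and viewed, and the job is handed in when it is done.

Besides the shell and the picture viewer there is one more tool, called after "Call:" as a command line: name --argument value ..., lists and objects as JSON in quotes. servo_tool: Moves the arm, as the interface text tells. Its arguments: {"type":"object","properties":{"rows":{"type":"array"},"grip":{"type":"number"}},"required":["rows"]}

```bash
mkdir -p pics; ls
cat > h.py <<'E'
import numpy as np, cv2
from bench import robot
def snap(n,f):
    s=robot.snapshot(n); cv2.imwrite('pics/'+f,s['pixels'][:,:,::-1]); np.savez('pics/'+f[:-4]+'.npz',p=s['pixels'],K=s['camera_matrix'],T=s['world_from_camera']); return s
def ray(s,u,v):
    d=np.linalg.solve(s['camera_matrix'],[u,v,1]); T=s['world_from_camera']; return T[:3,3],T[:3,:3]@d
def onz(s,u,v,z):
    o,d=ray(s,u,v); return o+d*(z-o[2])/d[2]
def proj(s,P):
    T=s['world_from_camera']; q=T[:3,:3].T@(np.array(P)-T[:3,3]); q=s['camera_matrix']@q; return q[:2]/q[2]
def load(f):
    d=np.load('pics/'+f+'.npz'); return dict(pixels=d['p'],camera_matrix=d['K'],world_from_camera=d['T'])
E
python3 - <<'E'
from h import *
for n in ['scene','side','wrist']:
    s=snap(n,n+'0.png'); print(n,s['world_from_camera'][:3,3].round(3))
print(robot.get_obs())
E
```

```text
pics
scene [ 0.056 -0.164  0.913]
side [0.895 0.557 0.668]
wrist [0.098 0.546 0.384]
{'time': 0.15, 'joint_positions': array([ 1.16090242e+00,  8.77930140e-02,  1.37187307e+00, -1.76468194e-05,
        1.68361980e+00, -1.03118294e-01]), 'qvel': array([-1.73878603e-03,  3.90592175e-05, -6.03789517e-03, -4.91015033e-04,
       -1.72899719e-04, -5.45481604e-04]), 'joint_torque': array([ 1.65302830e-03, -3.40643120e+01, -3.02792680e+01,  7.19647296e-02,
        3.05347529e-02, -1.30683461e-04]), 'tool_pos': array([0.16594458, 0.52392922, 0.20458607]), 'ee_rot': array([-3.13990661e+00, -1.56849574e-04,  2.83481493e+00]), 'wrist_force': array([-0.56331434,  0.4093527 , -0.51288049]), 'wrist_torque': array([0.06972586, 0.02257058, 0.03229492]), 'width': 0.09383561509618017}
```

View pics/scene0.png

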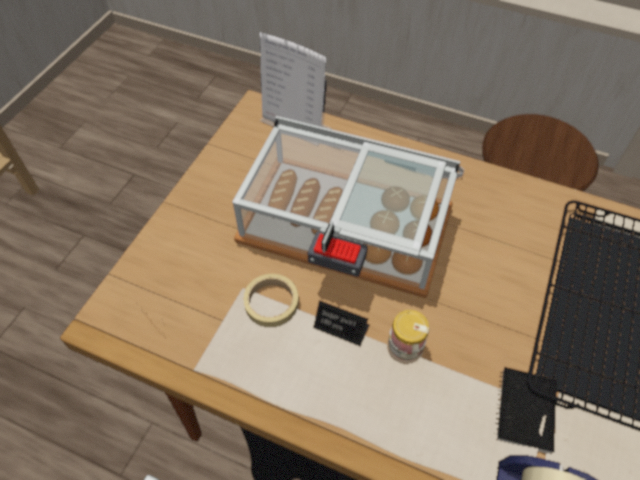

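View pics/side0.png

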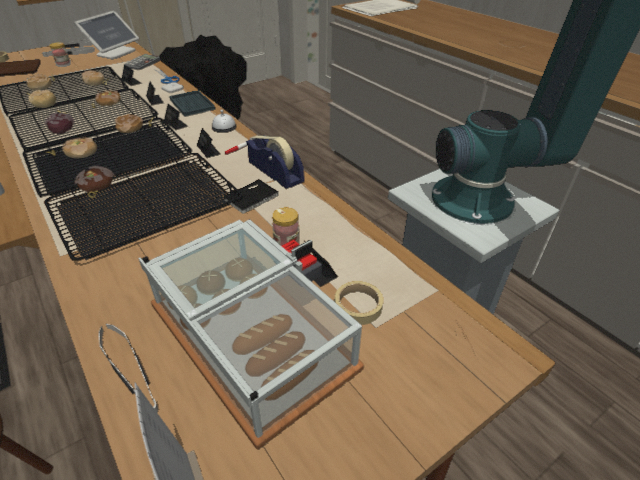

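View pics/wrist0.png

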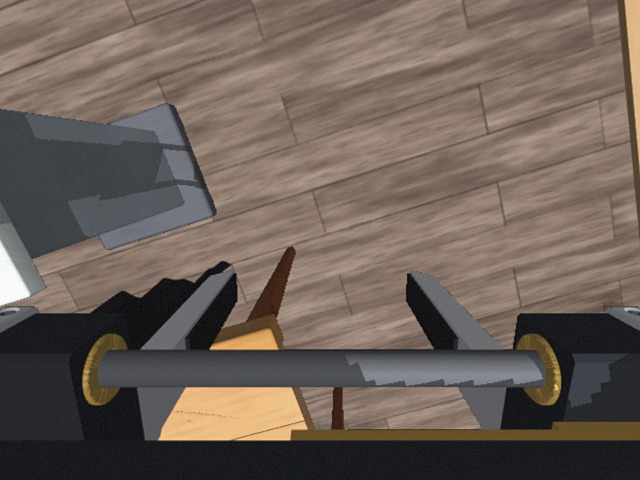

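Run:
```python
from h import *
a=load('scene0'); b=load('side0')
c=a['pixels'][210:290,290:390]; cv2.imwrite('pics/z1.png',cv2.resize(c,None,fx=7,fy=7,interpolation=cv2.INTER_CUBIC)[:,:,::-1])
c=b['pixels'][220:300,255:355]; cv2.imwrite('pics/z2.png',cv2.resize(c,None,fx=7,fy=7,interpolation=cv2.INTER_CUBIC)[:,:,::-1])
for s in (a,b):
    p=s['pixels'].astype(int); m=((p[:,:,0]>130)&(p[:,:,1]<70)&(p[:,:,2]<70)).astype(np.uint8)
    n,l,st,ce=cv2.connectedComponentsWithStats(m)
    for i in range(1,n):
        if st[i,4]>15: print(st[i],ce[i], onz(s,*ce[i],.121).round(4))
# case roof corners
for s,pts in ((a,[(280,124),(457,167),(412,247),(239,196),(326,208)]),):
    for q in pts: print(q,onz(s,*q,.132).round(4))
```

```text
[314 234  10  19 108] [318.81481481 244.44444444] [0.5536 0.0567 0.121 ]
[325 239  36  23 543] [343.51381215 249.90423573] [0.5599 0.0154 0.121 ]
[226 146  12   7  28] [231.75       148.78571429] [ 0.482  -0.3958  0.121 ]
[282 240  17  12 100] [289.89 245.02] [0.5641 0.0048 0.121 ]
[299 254  18  13 119] [307.67226891 259.81512605] [0.56   0.0584 0.121 ]
(280, 124) [0.7706 0.2327 0.132 ]
(457, 167) [ 0.8004 -0.1052  0.132 ]
(412, 247) [ 0.6028 -0.0866  0.132 ]
(239, 196) [0.5841 0.2203 0.132 ]
(326, 208) [0.6203 0.0728 0.132 ]
```

View pics/z1.png

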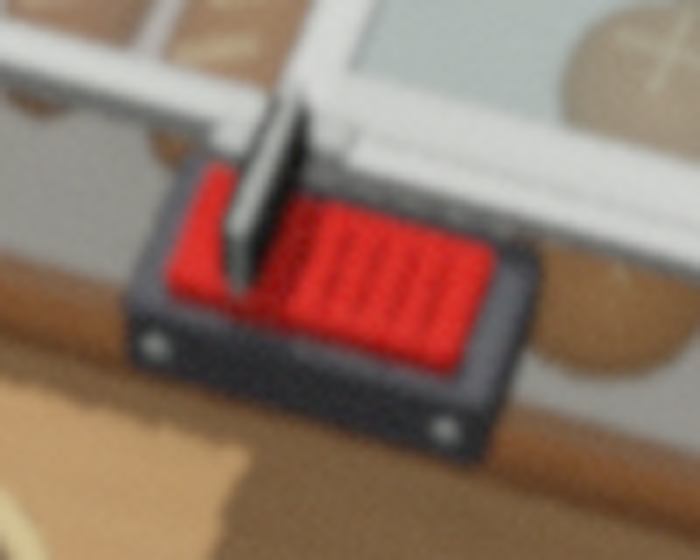

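View pics/z2.png

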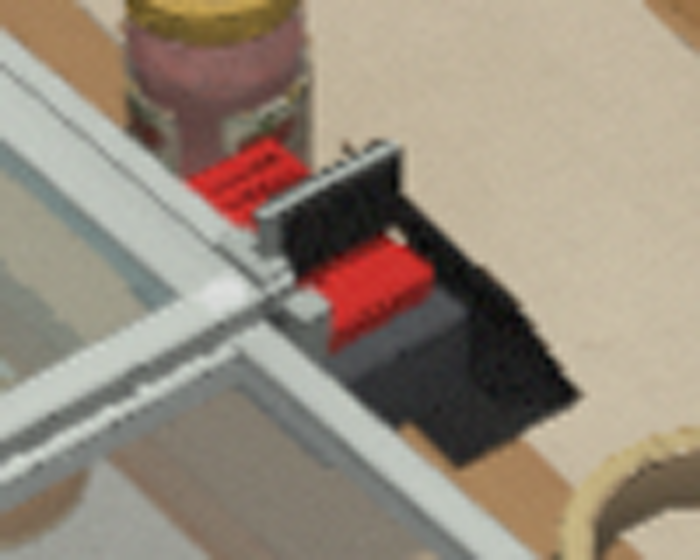

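```bash
cat > fit.py <<'E'
from h import *
a=load('scene0'); b=load('side0')
px=lambda x,y,ox,oy:((x+.5)/7-.5+ox,(y+.5)/7-.5+oy)
# pad corners, order: (x,y) rel pad
obs=[((17,46),px(212,165,290,210)),((-17,46),px(168,285,290,210)),((-17,-26),px(458,362,290,210)),((17,-26),px(496,242,290,210))]
P=np.array([o[0] for o in obs])/1000.; W=np.array([onz(a,*o[1],.121)[:2] for o in obs]); print(W.round(4))
U,S,Vt=np.linalg.svd((P-P.mean(0)).T@(W-W.mean(0))); R=(U@Vt).T
t=W.mean(0)-R@P.mean(0); yaw=np.arctan2(R[1,0],R[0,0]); print('yaw',np.degrees(yaw),'pad',t,'res',(W-(P@R.T+t)).round(4)*1000)
e=lambda i,j:W[i]-W[j]
print('sizes',[np.linalg.norm(e(i,j)).round(4) for i,j in((0,1),(1,2),(2,3),(3,0))])
E
python3 fit.py
python3 - <<'E'
from h import *
a=load('scene0');b=load('side0')
# roof front edge dir & back edge
for q in [(280,124),(457,167),(412,247),(239,196)]: print(onz(a,*q,.132).round(4))
# edges: yaw from left-front corner to right-front
import itertools
p=[onz(a,*q,.132) for q in [(280,124),(457,167),(412,247),(239,196)]]
d=p[0]-p[1];print(np.degrees(np.arctan2(-d[0],d[1])),np.linalg.norm(d)); d=p[3]-p[2];print(np.degrees(np.arctan2(-d[0],d[1])),np.linalg.norm(d))
E
```

```text
[[ 0.5753  0.0644]
 [ 0.5396  0.0599]
 [ 0.5469 -0.0101]
 [ 0.5817 -0.0058]]
yaw 5.890287910360024 pad [0.56188837 0.01715671] res [[ 1.2 -0.3]
 [-0.7 -1.3]
 [-0.8  0.4]
 [ 0.3  1.2]]
sizes [np.float64(0.036), np.float64(0.0704), np.float64(0.0351), np.float64(0.0705)]
[0.7706 0.2327 0.132 ]
[ 0.8004 -0.1052  0.132 ]
[ 0.6028 -0.0866  0.132 ]
[0.5841 0.2203 0.132 ]
5.027605184150246 0.33919385740927943
3.480601527257171 0.3074482589518623
```

```bash
cat > chk.py <<'E'
from h import *
import sys
yaw=np.radians(float(sys.argv[1])); t=np.array([float(sys.argv[2]),float(sys.argv[3])])
R=np.array([[np.cos(yaw),-np.sin(yaw)],[np.sin(yaw),np.cos(yaw)]])
def W(x,y,z): # case mm ; pad point at (-111,-34)
    q=R@(np.array([x+111,y+34])/1000)+t; return np.array([q[0],q[1],z/1000])
boxes=[((-134,-88),(-14,-3),(123.5,151)),((-128,-94),(-60,12),(113,121)),((-136,-86),(-70,22),(60,112)),((-85,121),(-178,178),(0,132))]
for f,(ox,oy,w,h,k) in {'scene0':(230,110,240,180,3),'side0':(140,215,230,230,2.6)}.items():
    s=load(f); im=cv2.resize(s['pixels'][oy:oy+h,ox:ox+w],None,fx=k,fy=k,interpolation=cv2.INTER_CUBIC)[:,:,::-1].copy()
    for (X,Y,Z),c in zip(boxes,[(0,255,0),(255,0,255),(255,255,0),(0,128,255)]):
        C=[W(x,y,z) for z in Z for (x,y) in ((X[0],Y[0]),(X[1],Y[0]),(X[1],Y[1]),(X[0],Y[1]))]
        p=[tuple(int(round(v)) for v in ((proj(s,q)-[ox,oy]+.5)*k-.5)) for q in C]
        for i in range(4):
            cv2.line(im,p[4+i],p[4+(i+1)%4],c,1)
            if c[2]!=128: cv2.line(im,p[i],p[i+4],c,1)
    cv2.imwrite('pics/'+f+'_o%s.png'%sys.argv[4],im)
E
python3 chk.py 5.5 0.5619 0.0172 a
```

```text
(no output)
```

View pics/scene0_oa.png

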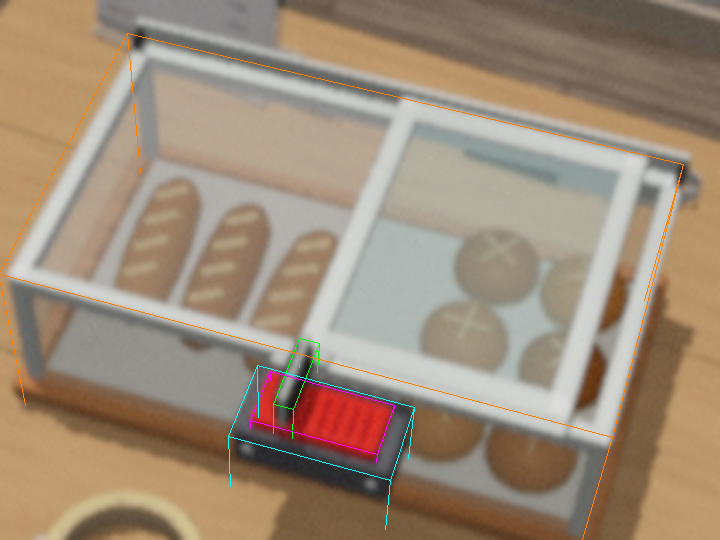

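View pics/side0_oa.png

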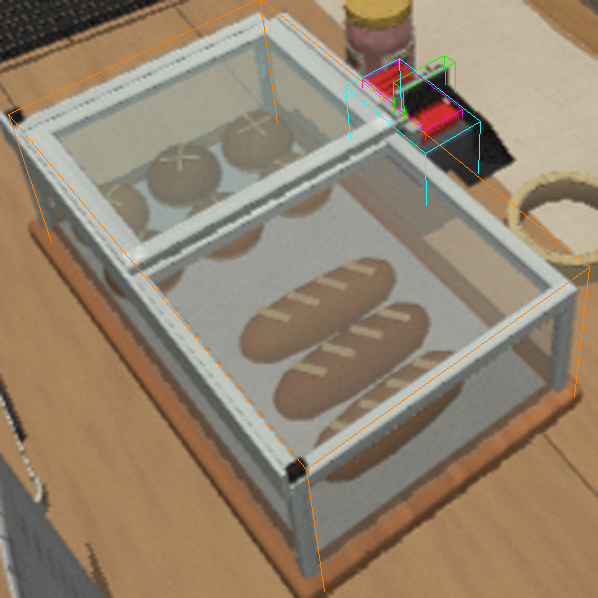

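```bash
cat > fit2.py <<'E'
from h import *
from scipy.optimize import least_squares
S={'a':load('scene0'),'b':load('side0')}
A=lambda x,y:((x+.5)/7-.5+290,(y+.5)/7-.5+210)
B=lambda x,y:((x+.5)/7-.5+255,(y+.5)/7-.5+220)
O=[('a',(-94,12,121),A(212,165)),('a',(-128,12,121),A(168,285)),('a',(-128,-60,121),A(458,362)),('a',(-94,-60,121),A(496,242)),
('a',(-134,-3,151),A(225,232)),('a',(-134,-14,151),A(248,238)),('a',(-86,-70,112),A(540,258)),('a',(-136,22,112),A(132,300)),
('b',(-134,-3,151),B(402,153)),('b',(-134,-14,151),B(390,141)),('b',(-128,12,121),B(434,270)),('b',(-136,22,112),B(470,312)),
('a',(-85,178,132),(232.5,201)),('b',(-128,-60,121),B(270,140)),('b',(-94,12,121),B(328,330))]
def W(p,c):
    q=p[0]; R=np.array([[np.cos(q),-np.sin(q)],[np.sin(q),np.cos(q)]])
    v=R@((np.array(c[:2])+[111,34])/1000)+p[1:3]; return np.array([*v,c[2]/1000])
sh={'a':slice(3,5),'b':slice(5,7)}
def f(p): return np.concatenate([proj(S[s],W(p,c))-np.array(o) for s,c,o in O[:12]])
r=least_squares(f,[.1,.56,.017],loss='soft_l1'); p=r.x
print(np.degrees(p[0]),p[1:]); 
for (s,c,o) in O: print(s,c,(np.array(o)-proj(S[s],W(p,c))).round(1))
E
python3 fit2.py
```

```text
2.4678628070414175 [0.56351418 0.01799548]
a (-94, 12, 121) [-0.6  1.5]
a (-128, 12, 121) [0.6 3. ]
a (-128, -60, 121) [0.6 0.6]
a (-94, -60, 121) [-0.8 -0.3]
a (-134, -3, 151) [1.5 0.3]
a (-134, -14, 151) [-1.6 -0.9]
a (-86, -70, 112) [-1.4  0.8]
a (-136, 22, 112) [2.8 0.1]
b (-134, -3, 151) [-1.8  1.5]
b (-134, -14, 151) [0.2 2.8]
b (-128, 12, 121) [0.4 0.2]
b (-136, 22, 112) [-1.2  1.4]
a (-85, 178, 132) [0.  5.4]
b (-128, -60, 121) [-0.2  1.5]
b (-94, 12, 121) [0.3 1. ]
```

Call:
servo_tool --rows '[[[-0.3, -0.2, 0], -0.06], [[-0.7, -0.45, 0], -0.13], [[-1, -0.68, 0], -0.2], [[-1, -0.68, 0], -0.256]]' --grip 1

```text
time: 0.48
tool_pos: [0.2284, 0.4449, 0.2053]
ee_rot: [-3.139, 0.001, -3.046]
wrist_force: [-0.2, 1.2, 0.7]
width: 0.0704
```

Call:
servo_tool --rows '[[[-0.2, -0.3, 0], 0], [[-0.4, -0.65, 0], 0], [[-0.6, -0.96, 0], 0]]'

```text
time: 0.73
tool_pos: [0.2813, 0.3751, 0.2051]
ee_rot: [-3.141, -0.0, -3.045]
wrist_force: [0.0, 0.2, -0.3]
width: 0.0504
```

Call:
servo_tool --rows '[[[-0.2, -0.3, 0], 0], [[-0.4, -0.65, 0], 0], [[-0.6, -0.96, 0], 0]]'

```text
time: 0.98
tool_pos: [0.3366, 0.303, 0.2053]
ee_rot: [-3.141, -0.0, -3.046]
wrist_force: [-0.6, 0.6, 0.1]
width: 0.0305
```

Call:
servo_tool --rows '[[[-0.2, -0.3, 0], 0], [[-0.4, -0.65, 0], 0], [[-0.6, -0.96, 0], 0]]'

```text
time: 1.23
tool_pos: [0.3917, 0.2311, 0.2053]
ee_rot: [-3.141, -0.0, -3.046]
wrist_force: [-0.2, -0.3, -0.7]
width: 0.0108
```

Call:
servo_tool --rows '[[[-0.2, -0.3, 0], 0], [[-0.4, -0.65, 0], 0], [[-0.6, -0.96, 0], 0], [[-0.6, -0.96, 0], 0]]'

```text
time: 1.57
tool_pos: [0.4485, 0.157, 0.2047]
ee_rot: [-3.139, -0.0, -3.052]
wrist_force: [-0.1, -0.5, 0.1]
width: 0.0008
```

Call:
servo_tool --rows '[[[-0.2, -0.3, 0], 0], [[-0.4, -0.65, 0], 0], [[-0.6, -0.96, 0], 0], [[-0.6, -0.96, 0], 0], [[-0.6, -0.96, 0], 0]]'

```text
time: 1.98
tool_pos: [0.5013, 0.0886, 0.2048]
ee_rot: [3.141, -0.002, -3.048]
wrist_force: [-1.0, 0.2, 0.6]
width: 0.0003
```

Run:
```python
from h import *
s=snap('wrist','w1.png'); print(s['world_from_camera'].round(3), robot.get_obs()['tool_pos'])
```

```text
[[-0.094  0.966  0.242  0.431]
 [ 0.996  0.091  0.025  0.082]
 [ 0.002  0.244 -0.97   0.384]
 [ 0.     0.     0.     1.   ]] [0.50091388 0.08933348 0.20500141]
```

View pics/w1.png

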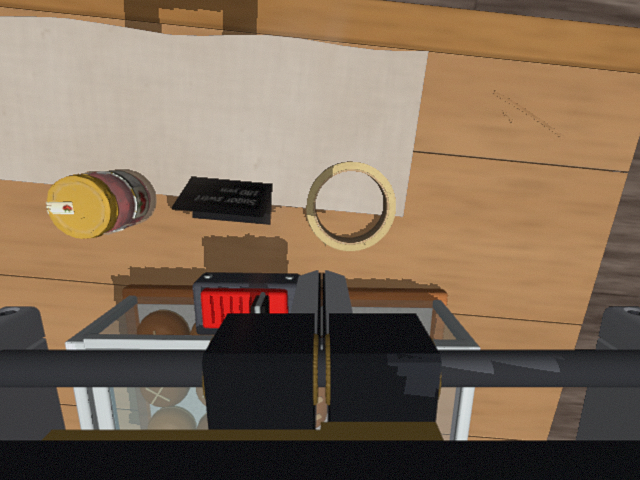

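Run:
```python
from h import *
s=load('w1'); c=s['pixels'][262:342,185:305]; cv2.imwrite('pics/z3.png',cv2.resize(c,None,fx=6,fy=6,interpolation=cv2.INTER_CUBIC)[:,:,::-1])
```

```text
(no output)
```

View pics/z3.png

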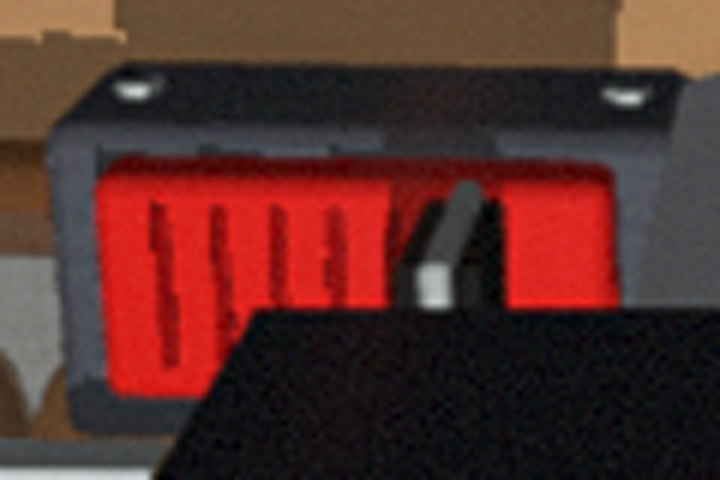

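Run:
```python
from h import *
s=load('w1'); A=lambda x,y:((x+.5)/6-.5+185,(y+.5)/6-.5+262)
yaw=np.radians(5.4);ex=np.array([np.cos(yaw),np.sin(yaw)]);ey=np.array([-ex[1],ex[0]])
for n,q,z,c in [('FR',(97,182),.121,(-17,-26)),('BR',(108,395),.121,(17,-26)),('FL',(612,180),.121,(-17,46)),('fin core front bot',(468,187),.1235,(-23,25.5)),('fin core top front',(435,268),.151,(-23,25.5)),('hous FR',(50,135),.112,(-25,-36)),('hous BR',(72,430),.112,(25,-36))]:
    w=onz(s,*A(*q),z)[:2]; p=w-ex*c[0]/1e3-ey*c[1]/1e3; print(n,w.round(4),'pad pt',p.round(4))
w=[onz(s,*A(*q),.121)[:2] for q in [(97,182),(612,180)]]; d=w[1]-w[0]; print(np.linalg.norm(d),np.degrees(np.arctan2(-d[0],d[1])))
```

```text
FR [ 0.5486 -0.0059] pad pt [0.563  0.0216]
BR [ 0.5806 -0.0041] pad pt [0.5612 0.0202]
FL [0.5417 0.0642] pad pt [0.563 0.02 ]
fin core front bot [0.5435 0.045 ] pad pt [0.5688 0.0218]
fin core top front [0.5427 0.0454] pad pt [0.5679 0.0222]
hous FR [ 0.5461 -0.0156] pad pt [0.5676 0.0226]
hous BR [ 0.5919 -0.0122] pad pt [0.5636 0.0213]
0.07048951081793983 5.5848125906661
```

Call:
servo_tool --rows '[[[-0.25, -0.35, 0], 0], [[-0.5, -0.7, 0], 0], [[-0.68, -0.97, 0], 0], [[-0.68, -0.97, 0.2], 0], [[-0.68, -0.97, 0.4], 0], [[-0.68, -0.97, 0.6], 0], [[-0.68, -0.97, 0.6], 0], [[-0.68, -0.97, 0.6], 0]]'

```text
time: 2.7
tool_pos: [0.5618, 0.0183, 0.1567]
ee_rot: [3.141, -0.002, -3.044]
wrist_force: [-0.6, -0.6, -0.4]
width: 0.0003
```

Run:
```python
from h import *
s=snap('side','s2.png'); s2=snap('scene','c2.png');o=robot.get_obs(); print(o['tool_pos'],o['ee_rot'],o['wrist_force'])
a=cv2.resize(s['pixels'][200:300,250:350],(400,400),interpolation=cv2.INTER_CUBIC);b=cv2.resize(s2['pixels'][200:300,280:380],(400,400),interpolation=cv2.INTER_CUBIC)
cv2.imwrite('pics/v2.png',np.hstack([a,b])[:,:,::-1])
s=snap('wrist','w2.png')
```

```text
[0.56318268 0.01783538 0.15885682] [-3.14155805e+00  1.91113959e-03 -3.04486664e+00] [0.37214752 0.42719895 1.06790879]
```

View pics/v2.png

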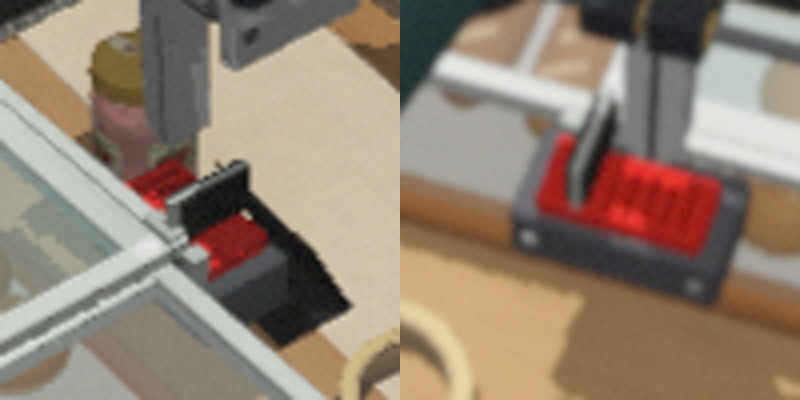

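View pics/w2.png

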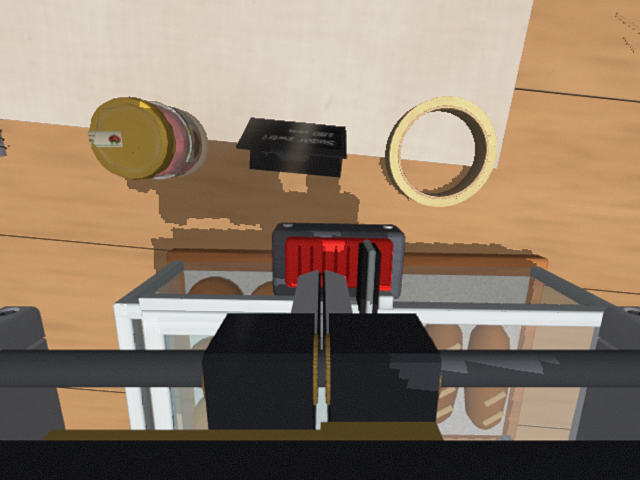

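Call:
servo_tool --rows '[[[0, 0, 0.15], 0], [[0, 0, 0.3], 0], [[0, 0, 0.4], 0], [[0, 0, 0.45], 0], [[0, 0, 0.5], 0], [[0, 0, 0.5], 0], [[0, 0, 0.5], 0]]'

```text
time: 3.43
tool_pos: [0.5625, 0.0168, 0.1178]
ee_rot: [3.141, -0.001, -3.046]
wrist_force: [-3.1, 0.3, 3.7]
width: 0.0006
```

Call:
servo_tool --rows '[[[0, 0, 0.03], 0], [[0, 0, 0.05], 0], [[0, 0, 0.065], 0], [[0, 0, 0.065], 0], [[0, 0, 0.065], 0]]'

```text
time: 3.85
tool_pos: [0.5632, 0.0168, 0.1132]
ee_rot: [-3.141, 0.001, -3.046]
wrist_force: [-2.6, -0.9, 6.1]
width: 0.0003
```

Call:
servo_tool --rows '[[[0, 0, 0.01], 0], [[0, 0, 0.015], 0], [[0, 0, 0.015], 0], [[0, 0, 0.015], 0]]'

```text
time: 4.18
tool_pos: [0.5632, 0.0167, 0.1131]
ee_rot: [-3.141, 0.002, -3.046]
wrist_force: [-5.2, 1.1, 9.4]
width: 0.0005
```

Run:
```python
from h import *
s=snap('side','s3.png'); s2=snap('scene','c3.png');o=robot.get_obs(); print(o['tool_pos'],o['wrist_force'])
a=cv2.resize(s['pixels'][200:300,250:350],(400,400),interpolation=cv2.INTER_CUBIC);b=cv2.resize(s2['pixels'][200:300,280:380],(400,400),interpolation=cv2.INTER_CUBIC)
cv2.imwrite('pics/v3.png',np.hstack([a,b])[:,:,::-1])
```

```text
[0.5632076  0.0167454  0.11310519] [-4.83451257  1.38813514  9.50915256]
```

View pics/v3.png

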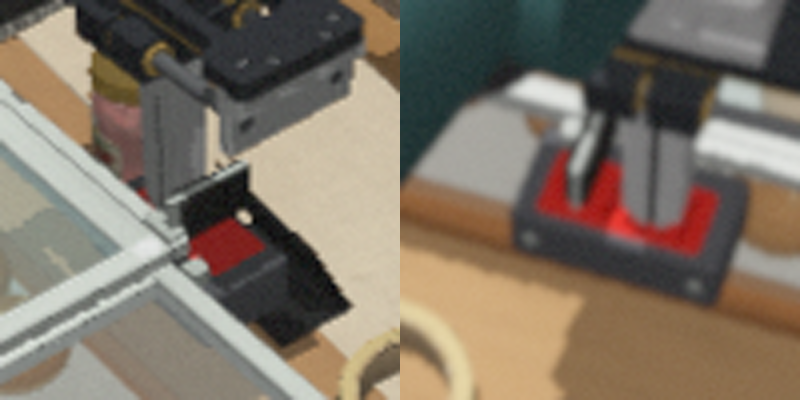

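Call:
servo_tool --rows '[[[0, 0.05, 0], 0], [[0, 0.1, 0], 0], [[0, 0.15, 0], 0], [[0, 0.2, 0], 0], [[0, 0.25, 0], 0], [[0, 0.3, 0], 0], [[0, 0.35, 0], 0], [[0, 0.4, 0], 0], [[0, 0.45, 0], 0], [[0, 0.5, 0], 0], [[0, 0.5, 0], 0], [[0, 0.5, 0], 0]]'

```text
time: 5.28
tool_pos: [0.5617, 0.0553, 0.1131]
ee_rot: [-3.138, 0.007, -3.047]
wrist_force: [0.0, -2.6, 6.2]
width: 0.0003
```

Run:
```python
from h import *
s=snap('side','s4.png'); s2=snap('scene','c4.png');o=robot.get_obs(); print(o['tool_pos'],o['wrist_force'])
a=cv2.resize(s['pixels'][200:300,250:350],(400,400),interpolation=cv2.INTER_CUBIC);b=cv2.resize(s2['pixels'][200:300,280:380],(400,400),interpolation=cv2.INTER_CUBIC)
cv2.imwrite('pics/v4.png',np.hstack([a,b])[:,:,::-1])
```

```text
[0.56174802 0.05526103 0.11314425] [ 0.79031813 -2.33980022  5.8841049 ]
```

View pics/v4.png

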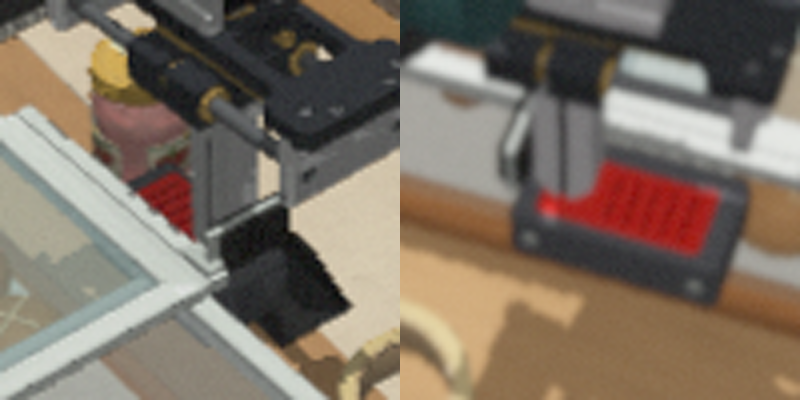

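Call:
servo_tool --rows '[[[0, -0.04, 0], 0], [[0, -0.06, 0], 0], [[0, -0.06, -0.12], 0], [[0, -0.06, -0.24], 0], [[0, -0.06, -0.24], 0], [[0, 0.05, -0.24], 0], [[0, 0.15, -0.24], 0], [[0, 0.25, -0.24], 0], [[0, 0.35, -0.24], 0], [[0, 0.45, -0.24], 0], [[0, 0.5, -0.24], 0], [[0, 0.5, -0.24], 0]]'

```text
time: 6.38
tool_pos: [0.5544, 0.0984, 0.1296]
ee_rot: [3.139, -0.002, -3.044]
wrist_force: [0.1, -0.2, 0.2]
width: 0.0004
```

Run:
```python
from h import *
s=snap('side','s5.png'); s2=snap('scene','c5.png');o=robot.get_obs(); print(o['tool_pos'],o['wrist_force'])
a=cv2.resize(s['pixels'][200:300,250:350],(400,400),interpolation=cv2.INTER_CUBIC);b=cv2.resize(s2['pixels'][200:300,280:380],(400,400),interpolation=cv2.INTER_CUBIC)
cv2.imwrite('pics/v5.png',np.hstack([a,b])[:,:,::-1])
```

```text
[0.55395852 0.09783358 0.12913026] [ 0.35662773  0.20559885 -0.16771669]
```

View pics/v5.png

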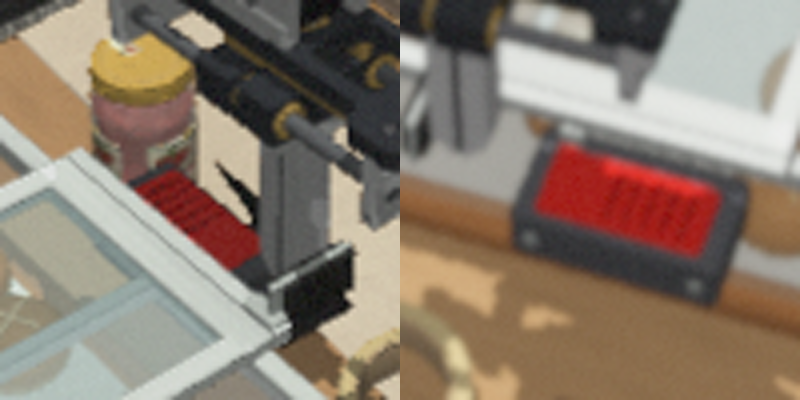

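Call:
servo_tool --rows '[[[0, 0.1, 0], 0], [[0, 0.2, 0], 0], [[0, 0.3, 0], 0], [[0, 0.4, 0], 0], [[0, 0.5, 0], 0], [[0, 0.6, 0], 0], [[0, 0.7, 0], 0], [[0, 0.8, 0], 0], [[0, 0.9, 0], 0], [[0, 1, 0], 0], [[0, 1, 0], 0], [[0, 1, 0], 0]]'

```text
time: 7.48
tool_pos: [0.5477, 0.1782, 0.1312]
ee_rot: [3.139, 0.001, -3.044]
wrist_force: [-0.5, -0.4, -0.5]
width: 0.0003
```

Call:
servo_tool --rows '[[[0, 0.03, 0], 0], [[0, 0.06, 0], 0], [[0, 0.09, 0], 0], [[0, 0.12, 0], 0], [[0, 0.15, 0], 0], [[0, 0.15, 0], 0], [[0, 0.15, 0], 0]]'

```text
time: 8.07
tool_pos: [0.5468, 0.1885, 0.1305]
ee_rot: [3.141, 0.001, -3.046]
wrist_force: [0.2, -1.8, 2.2]
width: 0.0005
```

Run:
```python
from h import *
s=snap('side','s6.png'); s2=snap('scene','c6.png');o=robot.get_obs(); print(o['tool_pos'],o['wrist_force'])
a=cv2.resize(s['pixels'][200:300,250:350],(400,400),interpolation=cv2.INTER_CUBIC);b=cv2.resize(s2['pixels'][180:280,270:370],(400,400),interpolation=cv2.INTER_CUBIC)
cv2.imwrite('pics/v6.png',np.hstack([a,b])[:,:,::-1])
```

```text
[0.546661   0.18844266 0.13022658] [ 1.45335395 -2.32595787  1.0079838 ]
```

View pics/v6.png

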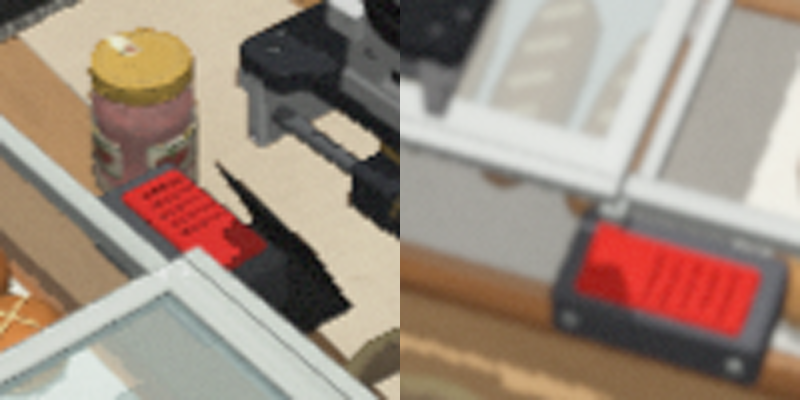

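Call:
servo_tool --rows '[[[0, 0.025, 0], 0], [[0, 0.05, 0], 0], [[0, 0.05, 0], 0], [[0, 0.05, 0], 0]]'

```text
time: 8.5
tool_pos: [0.5463, 0.1923, 0.1302]
ee_rot: [3.141, 0.0, -3.046]
wrist_force: [1.2, -2.4, 0.7]
width: 0.0006
```

Call:
servo_tool --rows '[[[0, 0.025, 0], 0], [[0, 0.05, 0], 0], [[0, 0.05, 0], 0], [[0, 0.05, 0], 0]]'

```text
time: 8.83
tool_pos: [0.5457, 0.1964, 0.1301]
ee_rot: [3.141, -0.0, -3.046]
wrist_force: [1.1, -2.2, 1.5]
width: 0.0006
```

Run:
```python
from h import *
s=snap('side','s7.png'); s2=snap('scene','c7.png');o=robot.get_obs(); print(o['tool_pos'],o['wrist_force'])
a=cv2.resize(s['pixels'][200:300,250:350],(400,400),interpolation=cv2.INTER_CUBIC);b=cv2.resize(s2['pixels'][180:280,270:370],(400,400),interpolation=cv2.INTER_CUBIC)
cv2.imwrite('pics/v7.png',np.hstack([a,b])[:,:,::-1])
```

```text
[0.54575182 0.19635181 0.13011528] [ 2.3387722  -2.69575759 -0.05115655]
```

View pics/v7.png

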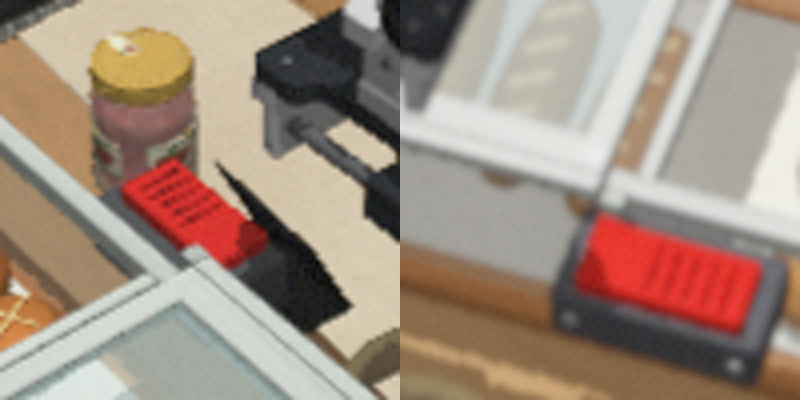

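Call:
servo_tool --rows '[[[0, 0.02, 0], 0], [[0, 0.03, 0], 0], [[0, 0.03, 0], 0], [[0, 0.03, 0], 0]]'

```text
time: 9.27
tool_pos: [0.5457, 0.1964, 0.1302]
ee_rot: [-3.138, -0.0, -3.047]
wrist_force: [1.3, -7.3, 0.8]
width: 0.0004
```

Call:
servo_tool --rows '[[[0, -0.1, 0], 0], [[0, -0.2, 0], 0], [[0.2, -0.3, 0], 0], [[0.4, -0.3, -0.3], 0], [[0.5, -0.3, -0.7], 0], [[0.6, -0.3, -1], 0], [[0.6, -0.3, -1], 0], [[0.6, -0.3, -1], 0]]'

```text
time: 9.93
tool_pos: [0.5006, 0.1705, 0.2122]
ee_rot: [3.14, 0.004, -3.046]
wrist_force: [0.1, -0.5, -0.3]
width: 0.0004
```

Run:
```python
from h import *
s=snap('side','s8.png'); s2=snap('scene','c8.png');o=robot.get_obs(); print(o['tool_pos'],o['wrist_force'],o['time'])
a=cv2.resize(s['pixels'][200:300,250:350],(400,400),interpolation=cv2.INTER_CUBIC);b=cv2.resize(s2['pixels'][180:280,270:370],(400,400),interpolation=cv2.INTER_CUBIC)
cv2.imwrite('pics/v8.png',np.hstack([a,b])[:,:,::-1])
s=snap('wrist','w8.png')
# compare objects in side/scene between start and now
def cen(im,lo,hi):
    h=cv2.cvtColor(im,cv2.COLOR_RGB2HSV); m=cv2.inRange(h,lo,hi); n,l,st,c=cv2.connectedComponentsWithStats(m); i=1+np.argmax(st[1:,4]); return c[i].round(1),st[i]
for f in ('side0','s3','s6','s8'):
    im=load(f)['pixels'][195:240,270:302]; print(f,cen(im,(18,120,60),(32,255,255)))
```

```text
[0.49949543 0.16999386 0.20883935] [ 0.11513775 -0.41598954 -0.72592112] 10.0333
side0 (array([15.1, 21.8]), array([  2,  12,  26,  19, 355], dtype=int32))
s3 (array([ 7.5, 24.7]), array([ 2, 18, 12, 13, 94], dtype=int32))
s6 (array([15.1, 21.8]), array([  2,  12,  26,  19, 354], dtype=int32))
s8 (array([15.1, 21.8]), array([  2,  12,  26,  19, 356], dtype=int32))
```

View pics/v8.png

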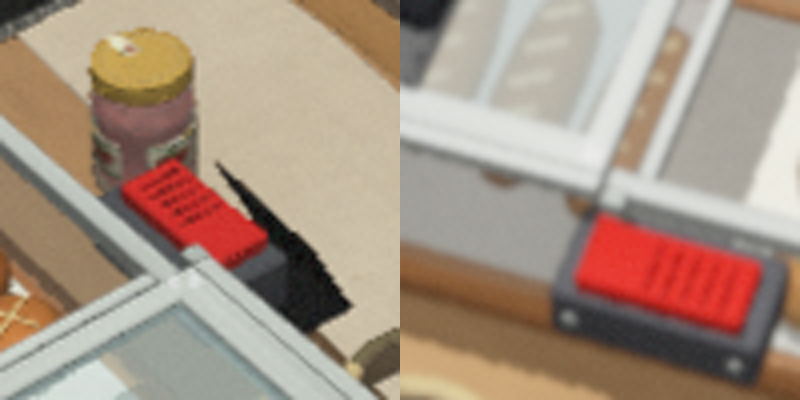

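View pics/w8.png

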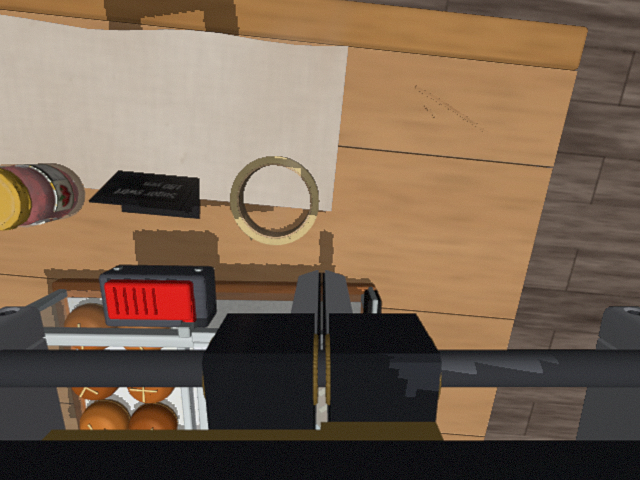

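View pics/s8.png

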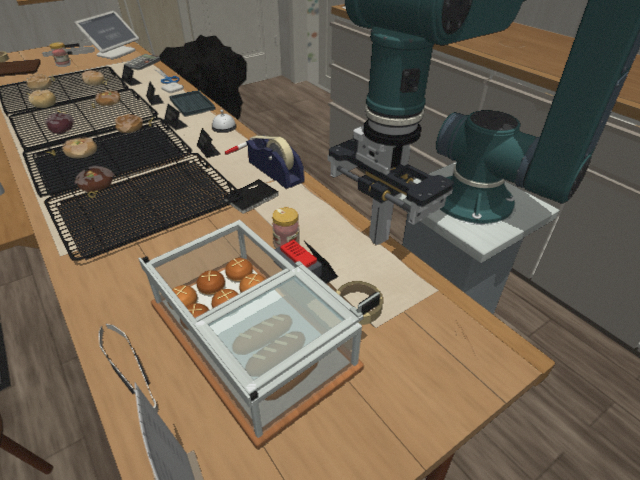

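Run:
```python
from h import *
def red(f,box):
    p=load(f)['pixels'].astype(int)[box[1]:box[3],box[0]:box[2]]; m=(p[:,:,0]>130)&(p[:,:,1]<80)&(p[:,:,2]<80); v,u=np.nonzero(m); return len(u),v.min()+box[1],v.max()+box[1],u.min()+box[0],u.max()+box[0]
for f in('scene0','c5','c6','c8'): print(f,red(f,(305,225,375,275)))
for f in('side0','s6','s8'): print(f,red(f,(270,225,330,290)))
print(robot.close_job())
```

```text
scene0 (660, np.int64(234), np.int64(261), np.int64(314), np.int64(360))
c5 (765, np.int64(236), np.int64(263), np.int64(314), np.int64(359))
c6 (741, np.int64(236), np.int64(263), np.int64(314), np.int64(359))
c8 (800, np.int64(234), np.int64(262), np.int64(314), np.int64(360))
side0 (227, np.int64(240), np.int64(266), np.int64(282), np.int64(316))
s6 (380, np.int64(242), np.int64(266), np.int64(280), np.int64(313))
s8 (447, np.int64(240), np.int64(265), np.int64(281), np.int64(316))
the job is handed in; nothing more can be done
None
```

The lid is fully open and the catch has sprung up behind it. I handed the job in at about 10 s of robot time, with no verdict reported.

I pressed the pad down with the shut fingertips. At z = 0.113 m it was bottomed, with about 9.5 N on the tool. Holding it there, I slid the fingertips about 38 mm to the case's left. That pushed the fin and moved the lid over the catch. I then raised the fingertips to z = 0.130 m and pushed the fin on to the lid's stop.

- **Lid:** at the last push the arm stopped advancing and the force rose from about 2.5 N to 7.3 N, which marks the stop.
- **Catch:** after I backed off, the red pad's edges in both fixed cameras were back where they were at the start, within 1 pixel. When the pad was down they were about 2 pixels lower.
- **Loose items:** the jam jar's cap is at the same pixel position as at the start. The price stand and tape roll look unmoved by eye, but I did not measure them.
- **Robot:** the fingers are clear of everything, and the wrist force was under 1 N, within the sensor noise.

One check disagreed. My first two-view fit gave the case a turn of 2.5°, while the pad edges and the wrist picture gave 5.4–5.9°. I used 5.4–5.5°, and the contact forces and positions agreed with it.

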